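# Lock a fresh cartridge into the water filter base

### The job

Fit the fresh water filter cartridge into the filter base on the counter: set its neck in the socket, feel for the angle at which its two lugs drop into the collar's slots, push it down against the spring, twist it clockwise (seen from above) about a quarter turn to the stop, and ease off so that the spring lifts it into its lock, then let go. Work gently, never forcing it down or hard against the stop, and leave the espresso cup, the tin and the teaspoon where they are.

Things in the scene. Friction and masses are not known exactly. Their poses are not given: they have to be found in the camera images.
- cartridge: Fresh water filter cartridge, white, blue band, blue bar on top; 100 mm tall, 0.2 to 0.33 kg, loose, upright on the counter. Origin: centre of underside; z up its axis. Neck 48 mm diameter from z = 0 to 22 mm, with two steel pin lugs at its foot at +x and -x: 8 mm thick (z = 0 to 8 mm), out to 32 mm from the axis. Head 72 mm diameter, z = 22 to 67 mm. Half a turn about z gives the same shape.
- bar (a point): Middle of the cartridge's grip bar, 83 mm above the cartridge's underside on its axis. The bar is 56 mm long along the cartridge's x (it points over both lugs), 14 mm thick along y, and rises from 67 to 100 mm above the underside.
- dock: Fixed water filter base: grey foot 125 x 125 x 20 mm, green dot at its front (-x), two hose tails behind (+x), white round housing 94 mm in diameter, open on top. Origin: centre of underside; z up the socket's axis. Height of the cartridge's underside over it: 52 mm resting on the collar, 48 mm loose in the slots, below 34 mm to turn (head meets rim at 30 mm), 38 mm locked.
- mouth (a point): Socket mouth's centre, 52 mm above the dock's underside, axes as the dock's. The blue collar has a 52 mm bore and two opposed 14 mm wide slots (edges rounded 4 mm) for the lugs, nominally at +x and -x; but it is clamped, at an unmeasured angle up to 0.3 rad either way about z. Lugs enter within about 0.09 rad of the slots; farther off they wedge and the twist felt shows the way.
- track (a point): On the socket axis, 42 mm above the dock's underside: underside of the collar's lip, below which the lugs run clockwise from above (the other way is blocked). About 1.44 rad past the slots' middle is a firm stop; from 1.25 rad to the stop a pocket in the lip (underside at 46 mm) takes the rising lugs. Over 40 N between cartridge and base is forcing.
- valve (a joint): Spring plate in the socket, 40 mm diameter, that pushes the cartridge up. Value in m: 0 = fully up (its top 48 mm above the dock's underside), grows as it is pressed down; about 0.010 with the cartridge locked, 0.014 to 0.018 while it is pushed down to turn. It pushes back with 5 N at 0 and 0.3 N more per mm.
- coffee_cup: White espresso cup with diamonds, 60 x 83 x 52 mm, loose bystander standing on the counter. Origin: centre of its underside.
- tin: Small round grey and blue tin, 69 mm diameter, 41 mm tall, loose bystander on the counter. Origin: centre of its underside.
- spoon: Steel teaspoon, 135 x 29 x 10 mm, loose bystander lying on the counter. Origin: centre of its underside.
Mind the look-alikes: they are no part of the job. What is shaped like the cartridge but red is not meant.

How it is judged:
On the way:
1. the lugs have dropped into the collar's slots: underside below 44 mm over the base's underside, within 4 mm of its axis, grip bar within 0.5 rad of the base's x axis (z of cartridge in the frame of dock below 0.044 m and horizontal distance between cartridge and dock below 0.004 m and angle between the x axis of cartridge and the x axis of dock, either way round below 0.5 rad), for 0.05 s.
At the end, for the whole second after the job is handed in: The cartridge is locked in the base: its underside 36 to 39.5 mm above the base's underside (38 mm is the pocket), within 4 mm of the base's axis, upright within 0.06 rad, its bar more than 1.0 rad from the base's x axis, at rest and released (z of cartridge in the frame of dock between 0.036 and 0.0395 m and horizontal distance between cartridge and dock below 0.004 m and angle between cartridge's own z axis and vertical below 0.06 rad and angle between the x axis of cartridge and the x axis of dock, either way round above 1 rad and linear speed of cartridge below 0.01 m/s); the robot touches nothing.
It fails at once if the cartridge is forced: more than 40 N between cartridge and base (contact force between cartridge and dock above 40 N).
It fails at once if the espresso cup is moved more than 20 mm (distance of coffee_cup from where it was at the start of the episode above 0.02 m).
It fails at once if the tin is moved more than 20 mm (distance of tin from where it was at the start of the episode above 0.02 m).
It fails at once if the teaspoon is moved more than 20 mm (distance of spoon from where it was at the start of the episode above 0.02 m).
It also fails if it takes over 72 s, if anything falls off the work surface, if the arm or the gripper's body presses on something with over 40 N, if the wrist force passes 120 N, or if a joint passes its speed limit or range.

### The arm

A 7-joint arm with a two-finger parallel gripper is mounted at the origin on a cart in front of the work surface, level with it; the furniture and walls round the work are solid. World frame = base frame: x ahead of the robot, y to its left, z up, the work surface at z = 0. Lengths are in m, angles in rad, forces in N, time in s.
With the tool pointing down it reaches from about 0.375 to 0.925 m from the base axis. Payload 3.1 kg.
Tool frame: the origin (TCP) lies on the front face of the gripper's body, between the roots of the fingers; the fingertips stand 73 mm ahead of it and the grasp point (between the pads) lies 54 mm ahead of it; z points along the fingers, y is the line along which they close (so a half turn about z gives the same grasp; the last joint's range is limited). The gripper opens to 85 mm and grips with 20 to 120 N. Pads are 22 mm wide; open, the fingers measure 114 mm over their backs; the gripper's body (76 mm by 85 mm) begins 54 mm behind the grasp point. The pads swing forward as they close: fully open they stand 13 mm farther back than shut.
Start: joints at [-0.098, 0.383, 0.044, 1.598, -0.018, 1.161, -0.05], TCP at [0.65, 0, 0.304] pointing down, gripper open.
Joint ranges: [-2.61, 2.61], [-0.41, 2.15], [-1.48, 1.57], [0, 2.5], [-1.57, 4.71], [0.05, 1.97], [-2.85, 2.85]. Speed limits (rad/s): [2.79, 2.79, 3.14, 3.14, 3.14, 3.14, 3.14].

### API

Orientations are given as [roll, pitch, yaw] about the fixed x, y, z axes, in that order (R = Rz(yaw) Ry(pitch) Rx(roll)).
In Python, from workcell import r, optics gives the robot as it stands.
- The arm moves only by the tool drive_tool, never from a script. Its argument "plan" is a list of rows, each an object with "offset": the shift along the world's x, y, z in mm, a list of three; "roll": the turn about the world's z in units of 5 degrees (1.0 is 5 degrees); "claw": the closure, from -1 (fully open) to 1 (shut). A call has 1 to 5 rows; each row is the pose to reach, as a shift and turn from the pose commanded when the call began; what a row does not reach only later rows make up. A row lasts 1/8 s, in which the tool goes at most 62.5 mm and 10.7 degrees, less where a joint would pass 70% of its speed; a pose out of reach is approached as far as the arm can. A call with a gripper value outside its range is refused whole. The fingers move at their own pace and stop on an object; "newtons" is the grip in N (left out, the last holds). Time passes only in rows, so rows that repeat a pose let the fingers close. It gives the time, the measured TCP pose, the force, the opening and the grip force at its end, in the units of the state.
- r.state(): the state, without advancing time (a new reading comes with each control period).
- optics.capture(name): name is "scene" or "side" or "wrist"; returns a dict with "img" (400x640x3 uint8, blue, green, red), "depth" (400x640 float32, m along the optical axis (not along the pixel's ray), 0 where there is no reading), "mtx" (3x3 intrinsics, pixels), "pose" (4x4, takes a point from camera to world coordinates). Camera axes: x right, y down, z forward; pixel columns grow to the right and rows downward; lengths in m; the calibration is good to about 2 mm. The wrist camera is an equidistant fisheye: a pixel r from the principal point sees the ray r / f radians off the axis. A picture is of the moment at which its call begins.
- r.job_done(): hands the job in; it is judged then, once.
The state is a dict: "t": time; "joint_positions": joint angles; "joint_velocities": joint speeds; "joint_efforts": joint torques, N m; "tcp_pos": TCP position; "ee_rot": TCP orientation; "contact_force": force on the tool from outside, world axes, zero at the start; "ft_torque": the same for the moment, N m; "gripper_width": opening from 0.0 (shut) to 1.0 (fully open); "grasp_force": force on a finger pad.
Only numpy, scipy, OpenCV 4.12 (cv2) and the standard library are available. Lean on these libraries where they do the work, as an engineer would, in place of code of your own. Each camera call takes 0.05 s, during which the arm holds its last target. There are 200 camera calls.

## Working session

There is one attempt and no reset: what is moved stays moved. The work goes in short steps, Python scripts to look and compute and a tool call to move; the robot and the scene stay as the last step left them, time stands still between calls to the robot, and variables do not carry over. Pictures are saved under pics/ and viewed, at most 10 in all, crops included, and the job is handed in when it is done.

Besides the shell and the picture viewer there is one more tool, called by a JSON object that holds its "op" and its "data", one argument or row to a line. drive_tool: Moves the arm, as the interface text tells. Its arguments: {"type":"object","properties":{"plan":{"type":"array"},"newtons":{"type":"number"}},"required":["plan"]}

```bash
mkdir -p pics; ls; cat > h.py <<'E'
import numpy as np, cv2
from workcell import r, optics
def world(c,u,v):
    d=c["depth"][v,u]; K=c["mtx"]
    p=np.stack([(u-K[0,2])/K[0,0]*d,(v-K[1,2])/K[1,1]*d,d,np.ones_like(d)],-1)
    return (p@c["pose"].T)[...,:3]
def onplane(c,u,v,z):
    K=c["mtx"];R=c["pose"][:3,:3];o=c["pose"][:3,3]
    d=R@np.array([(u-K[0,2])/K[0,0],(v-K[1,2])/K[1,1],1.0]); return o+d*(z-o[2])/d[2]
E
python3 - <<'E'
from h import *
for n in("scene","side"):
    c=optics.capture(n); cv2.imwrite(f"pics/{n}0.png",c["img"]); np.savez(f"{n}0.npz",**c); print(n,c["pose"].round(3).tolist(),c["mtx"].round(1).tolist())
print(r.state())
E
```

```text
pics
scene [[0.859, -0.211, 0.466, 0.033], [-0.511, -0.385, 0.768, -0.704], [0.017, -0.898, -0.439, 0.513], [0.0, 0.0, 0.0, 1.0]] [[370.6, 0.0, 322.6], [0.0, 370.6, 206.6], [0.0, 0.0, 1.0]]
side [[-1.0, 0.028, 0.001, 0.478], [0.014, 0.539, -0.842, 0.93], [-0.024, -0.842, -0.539, 0.629], [0.0, 0.0, 0.0, 1.0]] [[417.1, 0.0, 321.6], [0.0, 417.1, 196.0], [0.0, 0.0, 1.0]]
{'t': 0.1, 'joint_positions': array([-0.09778486,  0.38376683,  0.04382856,  1.59943629, -0.01786611,
        1.16118431, -0.04993199]), 'joint_velocities': array([-0.00101733, -0.00253606,  0.00045861, -0.00419532, -0.00095716,
        0.00344326, -0.00118058]), 'joint_efforts': array([ 2.75694918e-03, -4.34731865e+01,  1.02928251e+00, -2.50458258e+01,
        1.08449228e-02,  5.45091054e-03, -1.99926194e-05]), 'tcp_pos': array([ 6.49314619e-01, -5.16783693e-06,  3.02594694e-01]), 'ee_rot': array([-3.13919487e+00,  1.54607914e-04,  1.57084994e+00]), 'contact_force': array([-0.04680306, -0.79395001,  0.59294251]), 'ft_torque': array([-0.06443953,  0.00381733,  0.00781708]), 'grasp_force': 0.0, 'gripper_width': 1.0014639986073535}
```

View pics/scene0.png

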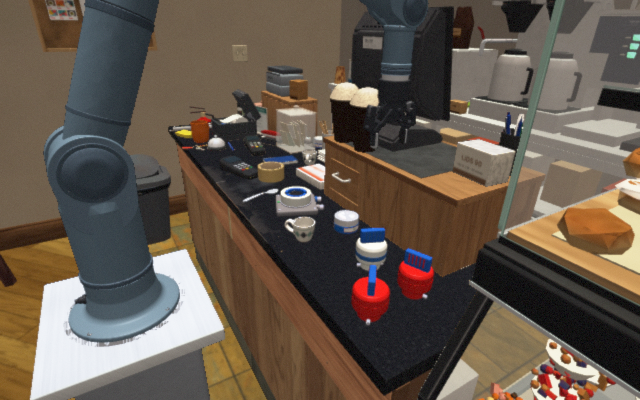

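View pics/side0.png

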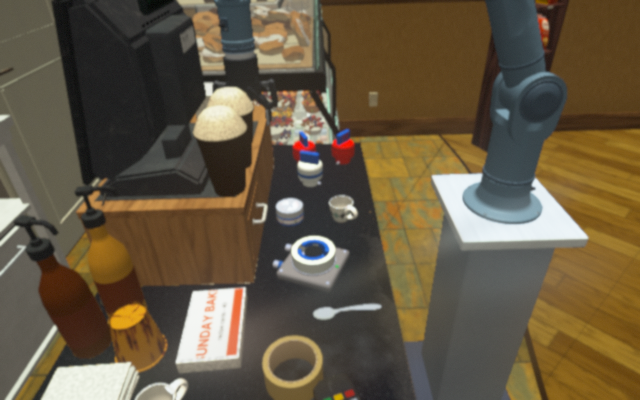

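Candidates at the cartridge: white one with blue bar at scene (371,250) / side (310,168), and two red decoys at scene (370,297), (416,276). By the description I choose the white one. The dock is at scene (296,198) / side (313,255), with the cup, tin and spoon around it.

```bash
python3 - <<'E'
from h import *
def L(n): return dict(np.load(n+"0.npz"))
S=L("scene");D=L("side")
def pts(c,box,cond):
    x0,y0,x1,y1=box
    v,u=np.mgrid[y0:y1,x0:x1]; v=v.ravel();u=u.ravel()
    im=c["img"][v,u].astype(int); p=world(c,u,v); ok=cond(im,p)&(c["depth"][v,u]>0); return p[ok]
blue=lambda im:(im[:,0]>im[:,2]+50)
white=lambda im:(im.min(1)>110)
for n,c,b,d in(("scene",S,(345,222,395,275),(265,178,330,222)),("side",D,(292,145,328,192),(268,228,358,292))):
    p=pts(c,b,lambda im,p:blue(im)&(p[:,2]>.072))
    print(n,"bar",len(p),p.mean(0).round(4),p.max(0).round(3),p.min(0).round(3))
    t=p[p[:,2]>.09]; 
    w=np.linalg.svd(t[:,:2]-t[:,:2].mean(0))[2][0]; print(" top",len(t),t.mean(0).round(4),"yaw",np.arctan2(w[1],w[0]).round(3))
    q=pts(c,b,lambda im,p:(p[:,2]>.02)&(p[:,2]<.066)&~blue(im))
    if len(q)>20:
        A=np.c_[2*q[:,:2],np.ones(len(q))]; s=np.linalg.lstsq(A,(q[:,:2]**2).sum(1),rcond=None)[0]; print(" head fit",s[:2].round(4),np.sqrt(s[2]+s[:2]@s[:2]).round(4))
    q=pts(c,d,lambda im,p:(p[:,2]>.03))
    print(" dock zmax",np.percentile(q[:,2],[50,90,99]).round(4)); zt=np.percentile(q[:,2],97)
    t=q[q[:,2]>zt-.004]
    (x,y),rad=cv2.minEnclosingCircle(t[:,:2].astype(np.float32)); print(" rim",len(t),x,y,rad)
    g=pts(c,d,lambda im,p:(p[:,2]>.012)&(p[:,2]<.024)&(im.min(1)>60))
    rc=cv2.minAreaRect((g[:,:2]*1000).astype(np.float32)); print(" foot",len(g),rc)
    gr=pts(c,d,lambda im,p:(im[:,1]>im[:,0]+25)&(im[:,1]>im[:,2]+25)); print(" green",len(gr),gr.mean(0).round(4) if len(gr) else "")
def crop(c,b,s): x0,y0,x1,y1=b; return cv2.resize(c["img"][y0:y1,x0:x1],(400,300),interpolation=cv2.INTER_CUBIC)
cv2.imwrite("pics/crop0.png",np.vstack([np.hstack([crop(S,(335,215,435,290),4),crop(D,(270,120,370,195),4)]),np.hstack([crop(S,(250,160,350,235),4),crop(D,(262,222,362,297),4)])]))
E
```

```text
scene bar 376 [ 0.4918 -0.16    0.0905] [ 0.537 -0.12   0.101] [ 0.402 -0.272  0.072]
 top 217 [ 0.4794 -0.1757  0.0975] yaw -2.235
 head fit [ 0.5446 -0.078 ] 0.0921
 dock zmax [0.0484 0.0523 0.0607]
 rim 251 0.5211666226387024 0.17311228811740875 0.15283499658107758
 foot 485 ((546.5285034179688, 286.70477294921875), (281.67364501953125, 154.15994262695312), 57.73070526123047)
 green 5 [0.4519 0.256  0.0211]
side bar 114 [ 0.5107 -0.1241  0.0923] [ 0.537 -0.112  0.1  ] [ 0.486 -0.144  0.076]
 top 84 [ 0.5111 -0.125   0.0957] yaw 2.751
 head fit [ 0.518  -0.1699] 0.0697
 dock zmax [0.0489 0.0515 0.0528]
 rim 669 0.5001787543296814 0.238715261220932 0.04826750606298447
 foot 1176 ((510.9551086425781, 236.3935546875), (125.21824645996094, 144.76055908203125), 67.8255386352539)
 green 12 [0.4513 0.257  0.0195]
```

View pics/crop0.png

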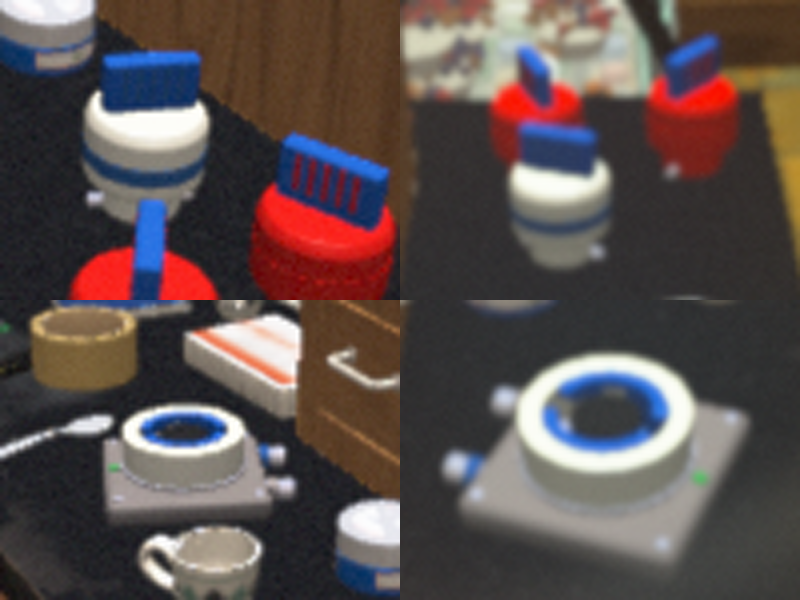

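The close crop confirms the choice: white head, blue band, plain blue bar, lugs under the bar. The dock's green dot is at front left, and the collar slots look near the foot's axis. Bar is about (0.512,-0.126) with yaw -0.39; dock about (0.500,0.238) with yaw -0.38.

{"op": "drive_tool", "data": {
  "plan": [
    {"offset": [-30, -30, 0], "roll": 2, "claw": -0.5},
    {"offset": [-70, -65, -10], "roll": 4, "claw": -0.2},
    {"offset": [-105, -95, -20], "roll": 6, "claw": -0.2},
    {"offset": [-137, -126, -30], "roll": 8, "claw": -0.2},
    {"offset": [-137, -126, -40], "roll": 10, "claw": -0.2}
  ]
}}

```text
t: 0.72
tcp_pos: [0.5094, -0.1301, 0.2628]
ee_rot: [-3.138, -0.002, 2.442]
contact_force: [-0.2, -0.6, 0.3]
gripper_width: 0.601
grasp_force: 0.0
```

{"op": "drive_tool", "data": {
  "plan": [
    {"offset": [0, 0, 0], "roll": 2, "claw": -0.2},
    {"offset": [0, 0, 0], "roll": 3.5, "claw": -0.2},
    {"offset": [0, 0, 0], "roll": 3.5, "claw": -0.2},
    {"offset": [0, 0, 0], "roll": 3.5, "claw": -0.2}
  ]
}}

```text
t: 1.23
tcp_pos: [0.5128, -0.1259, 0.2636]
ee_rot: [-3.141, -0.001, 2.747]
contact_force: [-0.2, 1.1, 0.5]
gripper_width: 0.602
grasp_force: 0.0
```

```bash
python3 - <<'E'
from h import *
c=optics.capture("wrist"); np.savez("w1.npz",**c); cv2.imwrite("pics/w1.png",c["img"])
print(c["pose"].round(4).tolist(),c["mtx"].round(1).tolist(),r.state())
E
```

```text
[[0.3839, 0.8766, 0.2901, 0.4382], [0.9234, -0.3643, -0.1211, -0.0955], [-0.0005, 0.3144, -0.9493, 0.3327], [0.0, 0.0, 0.0, 1.0]] [[309.7, 0.0, 315.7], [0.0, 309.7, 201.7], [0.0, 0.0, 1.0]] {'t': 1.275, 'joint_positions': array([ 0.201962  ,  0.19900219, -0.04373988,  1.92783445,  0.01019601,
        1.01539083,  1.33042439]), 'joint_velocities': array([-0.00300953, -0.00030926, -0.00020589, -0.00342976,  0.00157556,
        0.0010014 ,  0.00741502]), 'joint_efforts': array([ 4.40585904e-02, -3.29275060e+01,  8.30153958e-02, -2.31148463e+01,
        1.06430185e-02,  4.81421506e-03, -7.75883178e-03]), 'tcp_pos': array([ 0.51287753, -0.12592492,  0.26371074]), 'ee_rot': array([-3.14147492e+00, -4.10010857e-04,  2.74751647e+00]), 'contact_force': array([-0.36409489, -0.33408867,  0.32056049]), 'ft_torque': array([0.01378693, 0.01323306, 0.02491804]), 'grasp_force': 0.0, 'gripper_width': 0.6006550123023697}
```

View pics/w1.png

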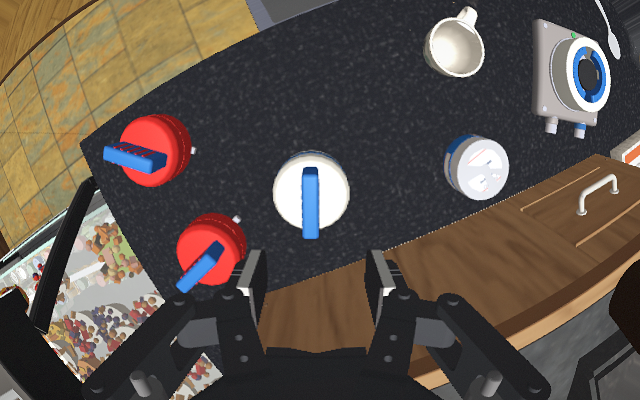

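The bar is at wrist (311,203), upright in the image, so aligned with the fingers. A red cartridge at (212,250) sits near the left finger. Measuring all of these.

```bash
cat >> h.py <<'E'
def fish(c,uv,z):
    K=c["mtx"]; uv=np.asarray(uv,float).reshape(-1,2); d=(uv-[K[0,2],K[1,2]])/K[0,0]
    th=np.linalg.norm(d,axis=1,keepdims=True); s=np.where(th>1e-9,np.sin(th)/np.maximum(th,1e-9),1)
    ray=np.c_[d*s,np.cos(th)]@c["pose"][:3,:3].T; o=c["pose"][:3,3]
    return (o+ray*((z-o[2])/ray[:,2])[:,None])[:,:2]
def blob(c,box,f):
    x0,y0,x1,y1=box; im=c["img"][y0:y1,x0:x1].astype(int); v,u=np.nonzero(f(im)); return np.c_[u+x0,v+y0]
BL=lambda im:(im[...,0]>im[...,2]+60)&(im[...,0]>120)
E
python3 - <<'E'
from h import *
c=dict(np.load("w1.npz"))
for n,b in(("bar",(295,160,330,245)),("red1",(95,140,172,180)),("red2",(170,235,230,295))):
    u=blob(c,b,BL); p=fish(c,u,.1)
    print(n,len(u),u.min(0),u.max(0)); rc=cv2.minAreaRect((p*1000).astype(np.float32)); print(rc)
# white head top disc at z .067
u=blob(c,(265,140,360,235),lambda im:im.min(-1)>170); p=fish(c,u,.067); print("head",cv2.minEnclosingCircle((p*1000).astype(np.float32)))
# dock: rim, foot, green
u=blob(c,(545,30,615,115),lambda im:im.min(-1)>190); print("rim?",cv2.minEnclosingCircle((fish(c,u,.065)*1000).astype(np.float32)))
E
```

```text
bar 1087 [301 174] [318 238]
((511.71282958984375, -131.397216796875), (13.278594017028809, 54.157474517822266), 67.5666732788086)
red1 730 [103 146] [152 173]
((410.1537780761719, -262.28094482421875), (55.38276290893555, 14.14094352722168), 49.794437408447266)
red2 642 [176 253] [216 292]
((531.5376586914062, -256.3077697753906), (13.468303680419922, 56.00374984741211), 20.92435646057129)
head ((510.4495849609375, -130.7583465576172), 34.631229400634766)
rim? ((490.4148864746094, 211.52297973632812), 88.19820404052734)
```

{"op": "drive_tool", "data": {
  "plan": [
    {"offset": [-2, -5, -50], "roll": 0, "claw": -0.2},
    {"offset": [-2, -5, -90], "roll": 0, "claw": -0.2},
    {"offset": [-2, -5, -117], "roll": 0, "claw": -0.2},
    {"offset": [-2, -5, -117], "roll": 0, "claw": 0.2},
    {"offset": [-2, -5, -117], "roll": 0, "claw": 1}
  ],
  "newtons": 60
}}

```text
t: 1.9
tcp_pos: [0.5119, -0.1311, 0.1479]
ee_rot: [3.141, 0.002, 2.749]
contact_force: [0.4, -0.2, -0.1]
gripper_width: 0.2
grasp_force: 0.0
```

{"op": "drive_tool", "data": {
  "plan": [
    {"offset": [0, 0, 0], "roll": 0, "claw": 1},
    {"offset": [0, 0, 0], "roll": 0, "claw": 1},
    {"offset": [0, 0, 0], "roll": 0, "claw": 1},
    {"offset": [0, 0, 0], "roll": 0, "claw": 1}
  ]
}}

```text
t: 2.4
tcp_pos: [0.5121, -0.1311, 0.1483]
ee_rot: [3.141, 0.003, 2.749]
contact_force: [-0.8, 1.8, 6.5]
gripper_width: 0.152
grasp_force: 61.1
```

{"op": "drive_tool", "data": {
  "plan": [
    {"offset": [0, 0, 40], "roll": 0, "claw": 1},
    {"offset": [0, 0, 80], "roll": 0, "claw": 1},
    {"offset": [0, 0, 120], "roll": 0, "claw": 1},
    {"offset": [-10, 50, 120], "roll": 0, "claw": 1},
    {"offset": [-20, 105, 120], "roll": 0, "claw": 1}
  ]
}}

```text
t: 3.02
tcp_pos: [0.4904, -0.026, 0.2669]
ee_rot: [-3.142, 0.0, 2.745]
contact_force: [1.0, 0.5, -2.9]
gripper_width: 0.148
grasp_force: 59.9
```

{"op": "drive_tool", "data": {
  "plan": [
    {"offset": [-10, 55, 0], "roll": 0, "claw": 1},
    {"offset": [-20, 110, 0], "roll": 0, "claw": 1},
    {"offset": [-30, 160, 0], "roll": 0, "claw": 1},
    {"offset": [-30, 160, 0], "roll": 0, "claw": 1},
    {"offset": [-30, 160, 0], "roll": 0, "claw": 1}
  ]
}}

```text
t: 3.65
tcp_pos: [0.4604, 0.1333, 0.266]
ee_rot: [-3.14, -0.001, 2.749]
contact_force: [0.5, -0.5, -2.7]
gripper_width: 0.15
grasp_force: 59.9
```

```bash
python3 - <<'E'
from h import *
c=optics.capture("wrist"); np.savez("w2.npz",**c); cv2.imwrite("pics/w2.png",c["img"])
s=r.state(); print(c["pose"][:3,3].round(4),{k:s[k] for k in("t","tcp_pos","ee_rot","contact_force","ft_torque","joint_positions")})
E
```

```text
[0.3858 0.1637 0.3351] {'t': 3.7, 'tcp_pos': array([0.46073541, 0.13249135, 0.26611106]), 'ee_rot': array([-3.13977314e+00, -8.33051736e-04,  2.74723950e+00]), 'contact_force': array([-0.40540713,  0.1979526 , -2.58011524]), 'ft_torque': array([-0.0294739 , -0.04242688,  0.03097465]), 'joint_positions': array([-0.11744007,  0.11613392, -0.26297565,  2.02304583,  0.036462  ,
        1.00853924,  0.77821894])}
```

View pics/w2.png

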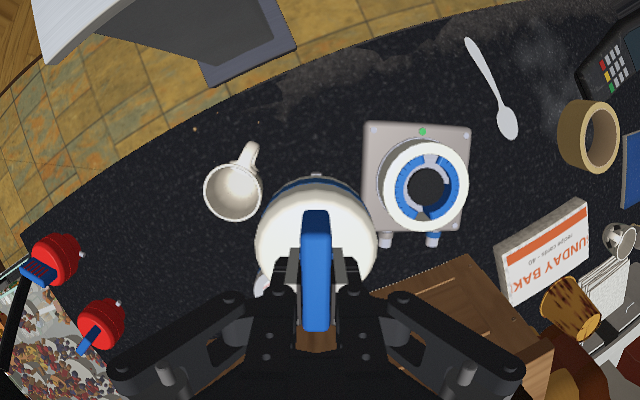

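Dock seen clearly at wrist (424,180), green dot at (422,131). The collar slots show as grey gaps at about (433,160) and (421,214). Measure centre and slot angle.

```bash
python3 - <<'E'
from h import *
c=dict(np.load("w2.npz")); im=c["img"].astype(int)
m=((c["img"].min(-1)>190)*255).astype(np.uint8)
x0,y0,x1,y1=370,130,480,240; mm=np.zeros_like(m); mm[y0:y1,x0:x1]=m[y0:y1,x0:x1]
mm=cv2.morphologyEx(mm,cv2.MORPH_OPEN,np.ones((3,3),np.uint8))
cs,h=cv2.findContours(mm,cv2.RETR_CCOMP,cv2.CHAIN_APPROX_NONE); 
i=max(range(len(cs)),key=lambda i:cv2.contourArea(cs[i])); 
def cf(p):
    A=np.c_[2*p,np.ones(len(p))]; s=np.linalg.lstsq(A,(p**2).sum(1),rcond=None)[0]; return s[:2],np.sqrt(s[2]+s[:2]@s[:2])
for j in [i]+[k for k in range(len(cs)) if h[0][k][3]==i and len(cs[k])>40]:
    p=fish(c,cs[j][:,0],.052)*1000; print(len(p),cf(p),cv2.minEnclosingCircle(p.astype(np.float32)))
u=blob(c,(395,145,465,225),lambda im:(im[...,0]>im[...,2]+60))
p=fish(c,u,.052)*1000; ctr,_=cv2.minEnclosingCircle(p.astype(np.float32)); print("blue outer",ctr,_)
g=blob(c,(410,122,432,140),lambda im:(im[...,1]>im[...,0]+30)&(im[...,1]>im[...,2]+30)); print("green",fish(c,g,.02).mean(0))
# polar occupancy of blue
ctr=np.array(ctr); d=p-ctr; a=np.degrees(np.arctan2(d[:,1],d[:,0])); rr=np.hypot(*d.T); ok=(rr>27)&(rr<31)
h,_=np.histogram(a[ok],bins=72,range=(-180,180)); print("low bins",[(int(-177.5+5*k),int(v)) for k,v in enumerate(h) if v<=4]); print(h.tolist())
# foot
f=blob(c,(355,115,478,235),lambda im:(im.min(-1)>100)&(im.max(-1)<185)&(im.max(-1)-im.min(-1)<30)); q=np.zeros(m.shape,np.uint8); q[f[:,1],f[:,0]]=255
q=cv2.morphologyEx(q,cv2.MORPH_OPEN,np.ones((7,7),np.uint8)); v,u=np.nonzero(q); print("foot",cv2.minAreaRect((fish(c,np.c_[u,v],.02)*1000).astype(np.float32)))
cv2.imwrite("pics/dock.png",cv2.resize(c["img"][110:250,350:490],(560,560),interpolation=cv2.INTER_CUBIC))
E
```

```text
245 (array([501.26602118, 235.22103638]), np.float64(45.56491546278077)) ((501.35809326171875, 235.3391571044922), 46.29506301879883)
191 (array([501.44694113, 235.36796748]), np.float64(35.56979954646786)) ((501.3216552734375, 235.4481658935547), 36.38762283325195)
blue outer (501.4419860839844, 235.53549194335938) 34.89085388183594
green [0.45216509 0.25667018]
low bins [(-37, 0), (-32, 0), (-27, 0), (-22, 0), (147, 1), (152, 0), (157, 0), (162, 0), (167, 0)]
[10, 11, 9, 9, 12, 9, 10, 10, 10, 9, 10, 10, 9, 12, 8, 10, 11, 8, 10, 9, 10, 7, 11, 8, 7, 9, 9, 6, 0, 0, 0, 0, 6, 7, 8, 9, 8, 7, 9, 8, 6, 8, 7, 9, 8, 8, 8, 7, 10, 7, 7, 8, 9, 9, 9, 8, 8, 10, 8, 7, 9, 9, 9, 10, 9, 1, 0, 0, 0, 0, 8, 10]
foot ((500.11505126953125, 234.52052307128906), (121.33810424804688, 121.02410888671875), 67.21818542480469)
```

View pics/dock.png

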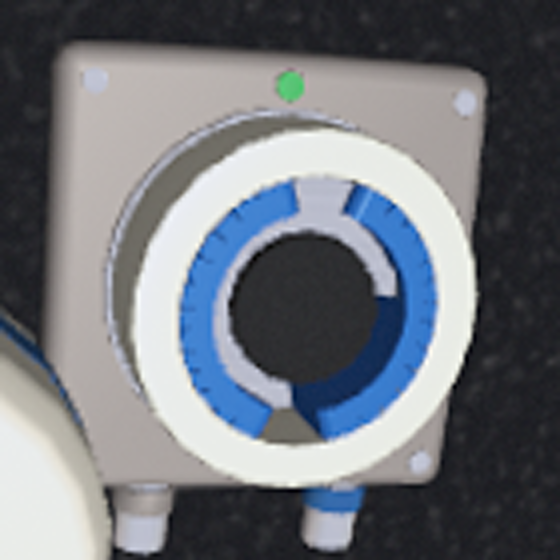

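```bash
python3 - <<'E'
from h import *
c=dict(np.load("w2.npz"))
q=lambda l:fish(c,[(350+x/4-.4,110+y/4-.4) for x,y in l],.052)
e=q([(298,183),(370,190),(264,437),(327,437)]); up=e[:2].mean(0);lo=e[2:].mean(0);d=lo-up
print(e.round(4),np.arctan2(d[1],d[0]),(up+lo)/2)
E
```

```text
[[0.4684 0.2416]
 [0.4767 0.2591]
 [0.5278 0.2143]
 [0.5346 0.2304]] -0.4452149751159734 [0.50186755 0.23633264]
```

{"op": "drive_tool", "data": {
  "plan": [
    {"offset": [20, 50, 0], "roll": -0.3, "claw": 1},
    {"offset": [41, 90, 0], "roll": -0.6, "claw": 1},
    {"offset": [41, 102.5, 0], "roll": -0.6, "claw": 1},
    {"offset": [41, 102.5, -25], "roll": -0.6, "claw": 1},
    {"offset": [41, 102.5, -50], "roll": -0.6, "claw": 1}
  ]
}}

```text
t: 4.32
tcp_pos: [0.5024, 0.2341, 0.216]
ee_rot: [-3.14, 0.001, 2.694]
contact_force: [0.3, 0.3, -2.4]
gripper_width: 0.152
grasp_force: 60.0
```

{"op": "drive_tool", "data": {
  "plan": [
    {"offset": [0, 0, 0], "roll": 0, "claw": 1},
    {"offset": [0, 0, 0], "roll": 0, "claw": 1}
  ]
}}

```text
t: 4.58
tcp_pos: [0.5026, 0.2353, 0.2174]
ee_rot: [-3.142, 0.001, 2.694]
contact_force: [0.0, 0.5, -1.8]
gripper_width: 0.151
grasp_force: 59.9
```

```bash
python3 - <<'E'
from h import *
s=r.state(); print({k:s[k] for k in("t","tcp_pos","ee_rot","contact_force","ft_torque")})
c=optics.capture("side"); np.savez("s2.npz",**c)
d=optics.capture("scene"); np.savez("c2.npz",**d)
cv2.imwrite("pics/s2.png",np.hstack([cv2.resize(x["img"][b:b+100,a:a+100],(400,400),interpolation=cv2.INTER_CUBIC) for x,a,b in((c,262,190),(d,250,130))]))
E
```

```text
{'t': 4.575, 'tcp_pos': array([0.50262204, 0.23529092, 0.21741463]), 'ee_rot': array([-3.14150435e+00,  6.82228198e-04,  2.69448723e+00]), 'contact_force': array([ 0.03687663,  0.49747257, -1.76531184]), 'ft_torque': array([ 0.01776173, -0.05034015, -0.0059765 ])}
```

View pics/s2.png

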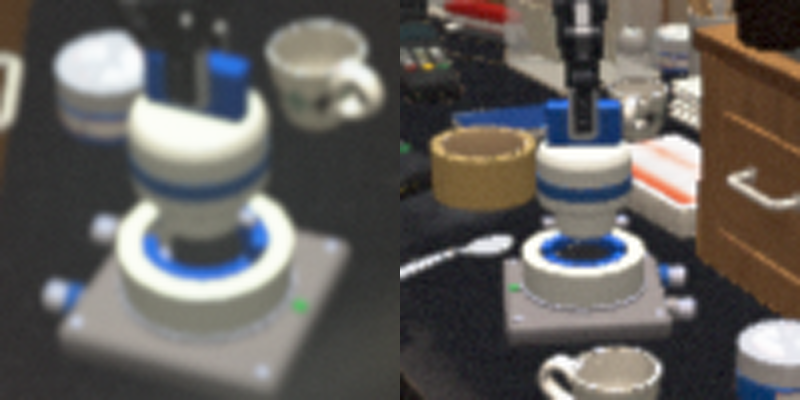

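Both views show the neck centred over the socket. Slot angle -0.445, bar now -0.447. Lowering gently.

{"op": "drive_tool", "data": {
  "plan": [
    {"offset": [-1, 0, -6], "roll": 0, "claw": 1},
    {"offset": [-1, 0, -12], "roll": 0, "claw": 1},
    {"offset": [-1, 0, -16], "roll": 0, "claw": 1},
    {"offset": [-1, 0, -18], "roll": 0, "claw": 1},
    {"offset": [-1, 0, -18], "roll": 0, "claw": 1}
  ]
}}

```text
t: 5.3
tcp_pos: [0.5009, 0.2365, 0.1986]
ee_rot: [-3.141, -0.0, 2.697]
contact_force: [-1.3, 1.0, -1.5]
gripper_width: 0.151
grasp_force: 60.0
```

{"op": "drive_tool", "data": {
  "plan": [
    {"offset": [0, 0, -2], "roll": 0, "claw": 1},
    {"offset": [0, 0, -3], "roll": 0, "claw": 1},
    {"offset": [0, 0, -3], "roll": 0, "claw": 1}
  ]
}}

```text
t: 5.68
tcp_pos: [0.5012, 0.2366, 0.1964]
ee_rot: [3.141, 0.0, 2.697]
contact_force: [-0.3, -0.4, 0.7]
gripper_width: 0.15
grasp_force: 60.4
```

```bash
cat > st.py <<'E'
from h import *
s=r.state(); print({k:np.round(s[k],4).tolist() for k in("t","tcp_pos","ee_rot","contact_force","ft_torque")})
E
python3 st.py
```

```text
{'t': 5.675, 'tcp_pos': [0.5012, 0.2366, 0.1964], 'ee_rot': [3.1413, 0.0003, 2.6965], 'contact_force': [-0.2957, -0.4049, 0.6765], 'ft_torque': [-0.1095, 0.1869, 0.0125]}
```

{"op": "drive_tool", "data": {
  "plan": [
    {"offset": [0, 0, -2], "roll": 0, "claw": 1},
    {"offset": [0, 0, -4], "roll": 0, "claw": 1},
    {"offset": [0, 0, -4], "roll": 0, "claw": 1}
  ]
}}

```text
t: 6.05
tcp_pos: [0.5012, 0.2367, 0.1922]
ee_rot: [3.141, 0.0, 2.697]
contact_force: [-1.1, -0.8, 4.3]
gripper_width: 0.155
grasp_force: 60.8
```

```bash
python3 st.py
```

```text
{'t': 6.05, 'tcp_pos': [0.5012, 0.2367, 0.1922], 'ee_rot': [3.1411, 0.0004, 2.6966], 'contact_force': [-1.0866, -0.8244, 4.326], 'ft_torque': [-0.1823, 0.3206, -0.0089]}
```

Lugs are in (44 mm, ~6 N matching the spring). Pushing on to 32 mm.

{"op": "drive_tool", "data": {
  "plan": [
    {"offset": [0, 0, -3], "roll": 0, "claw": 1},
    {"offset": [0, 0, -6], "roll": 0, "claw": 1},
    {"offset": [0, 0, -9], "roll": 0, "claw": 1},
    {"offset": [0, 0, -12], "roll": 0, "claw": 1},
    {"offset": [0, 0, -12], "roll": 0, "claw": 1}
  ]
}}

```text
t: 6.68
tcp_pos: [0.5013, 0.2367, 0.1803]
ee_rot: [3.141, 0.0, 2.697]
contact_force: [-1.2, -0.9, 6.9]
gripper_width: 0.149
grasp_force: 61.3
```

```bash
python3 st.py
```

```text
{'t': 6.675, 'tcp_pos': [0.5013, 0.2367, 0.1803], 'ee_rot': [3.1412, 0.0003, 2.6966], 'contact_force': [-1.2353, -0.8634, 6.9073], 'ft_torque': [-0.303, 0.5077, -0.0304]}
```

{"op": "drive_tool", "data": {
  "plan": [
    {"offset": [0, 0, 0], "roll": -1, "claw": 1},
    {"offset": [0, 0, 0], "roll": -2, "claw": 1},
    {"offset": [0, 0, 0], "roll": -3, "claw": 1},
    {"offset": [0, 0, 0], "roll": -4, "claw": 1},
    {"offset": [0, 0, 0], "roll": -5, "claw": 1}
  ]
}}

```text
t: 7.3
tcp_pos: [0.5028, 0.237, 0.1812]
ee_rot: [3.137, 0.002, 2.258]
contact_force: [-0.3, -0.9, 7.9]
gripper_width: 0.153
grasp_force: 61.3
```

```bash
python3 st.py
```

```text
{'t': 7.3, 'tcp_pos': [0.5028, 0.237, 0.1812], 'ee_rot': [3.1374, 0.0016, 2.2576], 'contact_force': [-0.3016, -0.907, 7.8725], 'ft_torque': [-0.2676, 0.1151, 0.0231]}
```

{"op": "drive_tool", "data": {
  "plan": [
    {"offset": [0, 0, -0.5], "roll": -1, "claw": 1},
    {"offset": [0, 0, -0.5], "roll": -2, "claw": 1},
    {"offset": [0, 0, -0.5], "roll": -3, "claw": 1},
    {"offset": [0, 0, -0.5], "roll": -4, "claw": 1},
    {"offset": [0, 0, -0.5], "roll": -5, "claw": 1}
  ]
}}

```text
t: 7.92
tcp_pos: [0.5031, 0.2365, 0.1807]
ee_rot: [3.137, 0.0, 1.821]
contact_force: [0.3, -1.4, 7.1]
gripper_width: 0.151
grasp_force: 61.3
```

{"op": "drive_tool", "data": {
  "plan": [
    {"offset": [0, 0, 0], "roll": -1, "claw": 1},
    {"offset": [0, 0, 0], "roll": -2, "claw": 1},
    {"offset": [0, 0, 0], "roll": -3, "claw": 1},
    {"offset": [0, 0, 0], "roll": -4, "claw": 1},
    {"offset": [0, 0, 0], "roll": -4, "claw": 1}
  ]
}}

```text
t: 8.55
tcp_pos: [0.503, 0.2364, 0.1807]
ee_rot: [3.137, -0.001, 1.474]
contact_force: [1.1, -1.5, 7.2]
gripper_width: 0.152
grasp_force: 61.3
```

```bash
python3 st.py
```

```text
{'t': 8.55, 'tcp_pos': [0.503, 0.2364, 0.1807], 'ee_rot': [3.1373, -0.0011, 1.4737], 'contact_force': [1.1264, -1.4647, 7.219], 'ft_torque': [-0.4412, 0.0163, -0.0387]}
```

{"op": "drive_tool", "data": {
  "plan": [
    {"offset": [0, 0, 0], "roll": -0.5, "claw": 1},
    {"offset": [0, 0, 0], "roll": -1, "claw": 1},
    {"offset": [0, 0, 0], "roll": -1.5, "claw": 1},
    {"offset": [0, 0, 0], "roll": -1.8, "claw": 1},
    {"offset": [0, 0, 0], "roll": -1.8, "claw": 1}
  ]
}}

```text
t: 9.18
tcp_pos: [0.5028, 0.2365, 0.1806]
ee_rot: [3.138, -0.001, 1.318]
contact_force: [-0.2, -0.5, 7.3]
gripper_width: 0.15
grasp_force: 61.4
```

```bash
python3 st.py
```

```text
{'t': 9.175, 'tcp_pos': [0.5028, 0.2365, 0.1806], 'ee_rot': [3.1378, -0.0015, 1.318], 'contact_force': [-0.2427, -0.4955, 7.3078], 'ft_torque': [-0.4281, 0.1175, 0.0549]}
```

{"op": "drive_tool", "data": {
  "plan": [
    {"offset": [0, 0, 0], "roll": -0.2, "claw": 1},
    {"offset": [0, 0, 0], "roll": -0.4, "claw": 1},
    {"offset": [0, 0, 0], "roll": -0.4, "claw": 1}
  ]
}}

```text
t: 9.55
tcp_pos: [0.5023, 0.2368, 0.1806]
ee_rot: [3.139, -0.001, 1.284]
contact_force: [-1.5, -0.6, 7.5]
gripper_width: 0.151
grasp_force: 61.5
```

```bash
python3 st.py
```

```text
{'t': 9.55, 'tcp_pos': [0.5023, 0.2368, 0.1806], 'ee_rot': [3.1387, -0.0014, 1.2839], 'contact_force': [-1.4815, -0.5652, 7.474], 'ft_torque': [-0.3763, 0.3194, 0.1636]}
```

Stop felt at about 1.41 rad (torque rising). Easing off and up.

{"op": "drive_tool", "data": {
  "plan": [
    {"offset": [0, 0, 1], "roll": 0.2, "claw": 1},
    {"offset": [0, 0, 3], "roll": 0.3, "claw": 1},
    {"offset": [0, 0, 5], "roll": 0.3, "claw": 1},
    {"offset": [0, 0, 5.5], "roll": 0.3, "claw": 1},
    {"offset": [0, 0, 5.5], "roll": 0.3, "claw": 1}
  ]
}}

```text
t: 10.18
tcp_pos: [0.5023, 0.2368, 0.1857]
ee_rot: [3.139, -0.002, 1.309]
contact_force: [-0.1, -0.2, 6.4]
gripper_width: 0.151
grasp_force: 61.1
```

```bash
python3 st.py
```

```text
{'t': 10.175, 'tcp_pos': [0.5023, 0.2368, 0.1857], 'ee_rot': [3.139, -0.0017, 1.3089], 'contact_force': [-0.0768, -0.1522, 6.3784], 'ft_torque': [-0.2431, 0.1273, -0.0422]}
```

{"op": "drive_tool", "data": {
  "plan": [
    {"offset": [0, 0, 0.5], "roll": 0, "claw": 1},
    {"offset": [0, 0, 1], "roll": 0, "claw": 1},
    {"offset": [0, 0, 1], "roll": 0, "claw": 1}
  ]
}}

```text
t: 10.55
tcp_pos: [0.5022, 0.2367, 0.1864]
ee_rot: [3.139, -0.002, 1.309]
contact_force: [1.3, -0.5, 3.9]
gripper_width: 0.148
grasp_force: 60.9
```

```bash
python3 st.py
```

```text
{'t': 10.55, 'tcp_pos': [0.5022, 0.2367, 0.1864], 'ee_rot': [3.1391, -0.0017, 1.3089], 'contact_force': [1.2713, -0.535, 3.9134], 'ft_torque': [-0.1607, -0.219, -0.0595]}
```

Force is dropping as the lugs seat in the pocket at 38 mm. Letting go and backing up.

{"op": "drive_tool", "data": {
  "plan": [
    {"offset": [0, 0, 0], "roll": 0, "claw": 0.3},
    {"offset": [0, 0, 0], "roll": 0, "claw": 0},
    {"offset": [0, 0, 0], "roll": 0, "claw": 0},
    {"offset": [0, 0, 0], "roll": 0, "claw": 0},
    {"offset": [0, 0, 20], "roll": 0, "claw": 0}
  ]
}}

```text
t: 11.18
tcp_pos: [0.4996, 0.2358, 0.2042]
ee_rot: [-3.138, 0.003, 1.309]
contact_force: [0.7, 1.0, -0.3]
gripper_width: 0.502
grasp_force: 0.0
```

{"op": "drive_tool", "data": {
  "plan": [
    {"offset": [0, 0, 40], "roll": 0, "claw": 0},
    {"offset": [0, 0, 80], "roll": 0, "claw": 0},
    {"offset": [0, 0, 100], "roll": 0, "claw": 0},
    {"offset": [0, 0, 100], "roll": 0, "claw": 0},
    {"offset": [0, 0, 100], "roll": 0, "claw": 0}
  ]
}}

```text
t: 11.8
tcp_pos: [0.5003, 0.2362, 0.3046]
ee_rot: [-3.14, 0.001, 1.309]
contact_force: [-0.7, -0.2, -0.1]
gripper_width: 0.499
grasp_force: 0.0
```

```bash
python3 - <<'E'
from h import *
c=optics.capture("side"); d=optics.capture("scene"); w=optics.capture("wrist")
cv2.imwrite("pics/end.png",np.hstack([cv2.resize(x["img"][b:b+e,a:a+e],(400,400),interpolation=cv2.INTER_CUBIC) for x,a,b,e in((c,252,180,120),(d,240,130,110))]))
K=c["mtx"]
v,u=np.mgrid[200:300,262:362]; v=v.ravel();u=u.ravel(); im=c["img"][v,u].astype(int); p=world(c,u,v)
k=(im[:,0]>im[:,2]+50)&(p[:,2]>.11)&(p[:,2]<.16); print("bar z",np.percentile(p[k,2],[5,50,98]).round(4))
b=blob(w,(270,130,360,260),BL); print(cv2.minAreaRect((fish(w,b,.138)*1000).astype(np.float32)))
E
```

```text
bar z [0.121  0.136  0.1382]
((499.37255859375, 247.69308471679688), (72.73369598388672, 30.906206130981445), 69.98560333251953)
```

View pics/end.png

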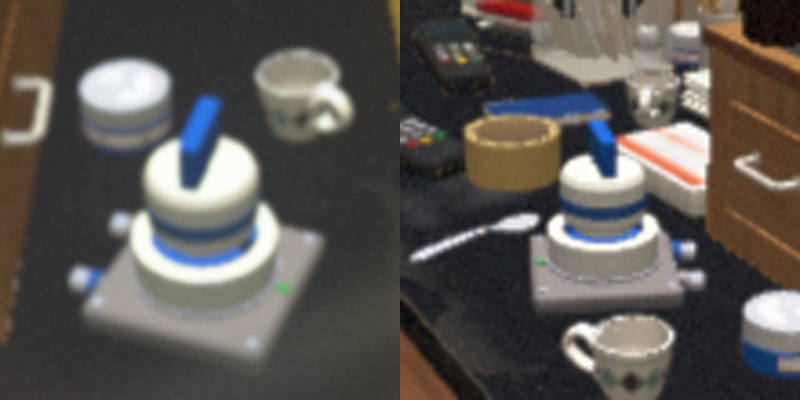

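Both views show the cartridge upright in the base, bar top at 138 mm (underside at 38 mm), turned about a quarter turn. The bystanders are undisturbed and the gripper is clear.

```bash
python3 -c "
from workcell import r
print(r.job_done())"
```

```text
the job is handed in; nothing more can be done
None
```

The cartridge is in the base and the job is handed in at about 12 s of the 72 s allowed; the hand-in call returned no verdict. The last pictures put its underside about 38 mm above the base, the locked height, with the bar about 1.39 rad past the slots. The gripper was released and clear, the wrist force readings I took stayed under 8 N, and the cup, tin and spoon look undisturbed.

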